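# Nest the tapered sample cups

## Task

Clear up after weighing: take the lid off the deepest steel cup and lay it the right way up in the white tray. Then nest the middle-depth cup into the deepest one, and after that the shallowest cup into the middle one, so that each hangs level with its shoulder fully down on the rim below, without ramming or dropping them. Leave the deepest cup standing where it is and do not disturb the jar, flask or spatula.

Things in the scene. Friction and masses are not known exactly. Their poses are not given: they have to be found in the camera images.
- deep_c (a point): Deepest of three loose round steel cups, 112 mm tall, foot 35 mm across, 0.22 kg; starts with the lid on. All three have a straight collar 64 mm across (outside), 60 mm inside, 36 mm tall, above a tapered body. Any cup may stand in any of three places on the bench. The point is on its axis half-way up, 56 mm above the foot and 56 mm below the rim; z up.
- middle_c (a point): Middle-depth steel cup, 94 mm tall, foot 40 mm across, 0.16 kg, same collar (64 mm across, 36 mm tall). The point is on its axis half-way up, 47 mm above the foot and 47 mm below the rim; z up. Seated in the deepest cup it lies 45 mm above that cup's point, its collar wholly above that cup's rim.
- shallow_c (a point): Shallowest steel cup, 76 mm tall, foot 45 mm across, 0.13 kg, same collar (64 mm across, 36 mm tall). The point is on its axis half-way up, 38 mm above the foot and 38 mm below the rim; z up. Seated in the middle cup it lies 45 mm above that cup's point, its collar wholly above that cup's rim.
- lid_c (a point): Loose round steel lid, 41 mm tall: a plug 52 mm across and 8 mm high underneath, a disc 66 mm across and 5 mm thick, and on it an upright black knob 22 mm across and 28 mm tall. It lies loosely on the deepest cup, plug inside the collar; 0.09 kg. The point is on its axis half-way up, 20.5 mm above its underside and 20.5 mm below the knob's top; z up through the knob.
- tray_in (a point): Centre of the inner floor of a fixed, shallow square white plastic tray, 140 x 140 x 16 mm outside, walls 4 mm thick; x and y along its sides, z up.
- deep: The deepest cup. On every cup the body is 56 mm across just under the collar and narrows by 2.7 mm of diameter per 10 mm downwards; the step between body and collar is the shoulder, which rests on the rim below when nested. Origin at the centre of its foot.
- middle: The middle-depth cup. Entering the deepest it has about 10 mm of play all round, fully seated 1 to 2 mm. Origin at the centre of its foot.
- shallow: The shallowest cup. Entering the middle one it has about 7 mm of play all round, fully seated 1 to 2 mm. Origin at the centre of its foot.
- lid: The lid; origin at the centre of its plug's underside.
- jar: Bystander: amber glass jar with a black cap, 68 mm across, 85 mm tall; origin at the centre of its underside. Do not disturb. (A large weighing balance also stands on the bench, well clear at the robot's right.)
- flask: Bystander: clear glass bottle with a white cap, 68 mm across, 160 mm tall; origin at the centre of its underside. Do not disturb.
- spatula: Bystander: spatula 160 mm long lying flat on the bench beyond the cups, away from the robot; origin at its middle on the bench, x along it. Do not disturb.

How it is judged (in metres and radians):
On the way, in this order (a step that is already met when the one before it is completed fails the run):
1. the lid lies in the tray, let go (x of lid_c in the frame of tray_in between -0.05 and 0.05 m and y of lid_c in the frame of tray_in between -0.05 and 0.05 m and z of lid_c in the frame of tray_in below 0.028 m and angle between lid_c's own z axis and vertical below 0.15 rad and contact force between lid and the fingers below 0.1 N), for 0.2 s.
2. the middle cup is fully seated in the deepest one, let go (horizontal distance between middle_c and deep_c below 0.005 m and z of middle_c in the frame of deep_c between 0.04 and 0.048 m and angle between middle_c's own z axis and vertical below 0.06 rad and contact force between middle and the fingers below 0.1 N), for 0.2 s.
3. the shallowest cup is fully seated in the middle one, let go (horizontal distance between shallow_c and middle_c below 0.005 m and z of shallow_c in the frame of middle_c between 0.04 and 0.048 m and angle between shallow_c's own z axis and vertical below 0.06 rad and contact force between shallow and the fingers below 0.1 N), for 0.2 s.
At the end, for the whole second after the job is handed in: Lid flat, knob up, on the tray floor within 50 mm of its centre each way; middle cup seated in the deepest, shallowest in the middle: shoulders within 3 mm of the rim below, 5 mm of one axis, 0.06 rad of upright; deepest upright, within 30 mm of its start; all at rest (x of lid_c in the frame of tray_in between -0.05 and 0.05 m and y of lid_c in the frame of tray_in between -0.05 and 0.05 m and z of lid_c in the frame of tray_in below 0.028 m and angle between lid_c's own z axis and vertical below 0.15 rad and horizontal distance between middle_c and deep_c below 0.005 m and z of middle_c in the frame of deep_c between 0.04 and 0.048 m and angle between each of middle_c, shallow_c's own z axis and vertical below 0.06 rad and horizontal distance between shallow_c and middle_c below 0.005 m and z of shallow_c in the frame of middle_c between 0.04 and 0.048 m and angle between deep_c's own z axis and vertical below 0.05 rad and distance of deep_c from where it was at the start of the episode below 0.03 m and linear speed of each of deep, middle, shallow, lid below 0.02 m/s); the robot touches nothing.
It fails at once if a cup is dropped into another from about 20 mm or more (falls in faster than 0.6 m/s) ((horizontal distance between middle_c and deep_c below 0.03 m and linear speed of middle above 0.6 m/s and contact force between middle and the fingers below 0.1 N) or (horizontal distance between shallow_c and middle_c below 0.03 m and linear speed of shallow above 0.6 m/s and contact force between shallow and the fingers below 0.1 N)).
It fails at once if a cup is rammed into another (over 45 N between them) (contact force between middle and deep above 45 N or contact force between shallow and middle above 45 N).
It fails at once if the deepest cup is shifted over 30 mm (distance of deep_c from where it was at the start of the episode above 0.03 m).
It fails at once if the jar, flask or spatula is shifted over 30 mm (distance of any of jar, flask, spatula from where it was at the start of the episode above 0.03 m).
It fails at once if the jar or flask is tipped (angle between any of jar, flask's own z axis and vertical above 0.35 rad).
It also fails if it takes over 69 s, if anything falls off the work surface, if the arm or the gripper's body presses on something with over 40 N, if the wrist force passes 120 N, or if a joint passes its speed limit or range.

## Robot

A 6-joint arm with a two-finger parallel gripper is mounted at the origin on the work surface. World frame = base frame: x ahead of the robot, y to its left, z up, the work surface at z = 0. Lengths are in mm, angles in rad, forces in N, time in s.
With the tool pointing down it reaches from about 400 to 925 mm from the base axis. Payload 12.5 kg.
Tool frame: the origin (TCP) lies midway between the tips of the shut fingers; the grasp point (between the pads) lies 19 mm behind it; z points along the fingers, y is the line along which they close (so a half turn about z gives the same grasp; the last joint's range is limited). The gripper opens to 95 mm and grips with 3 to 60 N. Pads are 20 mm wide; open, the fingers measure 119 mm over their backs; the gripper's body (75 mm by 180 mm) begins 59 mm behind the grasp point.
Start: joints at [-1.279, 0.491, 1.559, -0, 1.092, -0.106], TCP at [242.144, -576.209, 185.461] pointing down, gripper open.
Joint ranges: [-3.1, 3.1], [-0.84, 2.19], [0.05, 2.79], [-1.13, 4.28], [0.06, 2.93], [-2.69, 2.69]. Speed limits (rad/s): [2.22, 2.22, 2.79, 3.14, 3.14, 3.14].

## Interface

Orientations are given as [roll, pitch, yaw] about the fixed x, y, z axes, in that order (R = Rz(yaw) Ry(pitch) Rx(roll)).
In Python, from cell import state, read_camera, camera_info, env gives the robot as it stands.
- The arm moves only by the tool move_arm, never from a script. Its argument "commands" is a list of rows, each a list of 3 entries, a list of its own where there are three numbers: the shift along the world's x, y, z in cm, then the turn, a rotation vector about the world's x, y, z in degrees, then the opening, from 0 (shut) to 1 (fully open). A call has 1 to 10 rows; each row shifts and turns the commanded pose from where the row before left it; what a row does not reach is not made up. A row lasts 1/10 s, in which the tool goes at most 50 mm and 8.59 degrees, less where a joint would pass 70% of its speed; a pose out of reach is approached as far as the arm can. A call with a gripper value outside its range is refused whole. The fingers move at their own pace and stop on an object; the grip force is fixed at half the most. Time passes only in rows, so rows that do not move let the fingers close. It gives the time, the measured TCP pose, the force, the opening and the grip force at its end, in the units of the state.
- state(): the state, without advancing time (a new reading comes with each control period).
- read_camera(name): name is "scene" or "top" or "wrist"; returns the picture (384x512x3 uint8, blue, green, red); there is no depth.
- camera_info(name): a dict with "K" (3x3 intrinsics, pixels), "cam_to_world" (4x4, takes a point from camera to world coordinates). Camera axes: x right, y down, z forward; pixel columns grow to the right and rows downward; lengths in mm; the calibration is good to about 2 mm. A picture is of the moment at which its call begins: read the wrist's pose just before it. camera_info takes no time and is no camera call; for the wrist camera it gives the pose at the moment of the call.
- env.job_done(): hands the job in; it is judged then, once.
The state is a dict: "t": time; "joints": joint angles; "qvel": joint speeds; "tau": joint torques, N m; "eef_pos": TCP position; "tcp_rot": TCP orientation; "ft_force": force on the tool from outside, world axes, zero at the start; "moment": the same for the moment, N m; "opening": opening from 0.0 (shut) to 1.0 (fully open); "grip_force": force on a finger pad.
Only numpy, scipy, OpenCV 4.12 (cv2) and the standard library are available. Lean on these libraries where they do the work, as an engineer would, in place of code of your own. Each camera call takes 0.05 s, during which the arm holds its last target. There are 200 camera calls.

## Working session

There is one attempt and no reset: what is moved stays moved. The work goes in short steps, Python scripts to look and compute and a tool call to move; the robot and the scene stay as the last step left them, time stands still between calls to the robot, and variables do not carry over. Pictures are saved under pics/ and viewed, at most 10 in all, crops included, and the job is handed in when it is done.

Besides the shell and the picture viewer there is one more tool, called after "Emit:" as name(argument=value, ...) on one line, values as JSON. move_arm: Moves the arm, as the interface text tells. Its arguments: {"type":"object","properties":{"commands":{"type":"array"}},"required":["commands"]}

```bash
mkdir -p pics; python3 - <<'E'
from cell import *
import cv2, numpy as np
s=state();print(s['t'],s['eef_pos'],s['tcp_rot'],s['opening'])
for n in("scene","top"):
    im=read_camera(n);cv2.imwrite(f'pics/{n}0.png',im)
    c=camera_info(n);print(n,np.round(c['K'],1).tolist(),np.round(c['cam_to_world'],3).tolist())
a=cv2.imread('pics/top0.png');cv2.imwrite('pics/top0b.png',cv2.resize(a,(800,600),interpolation=cv2.INTER_CUBIC))
E
```

```text
0.0 [ 242.06081443 -575.81846676  184.81479963] [-3.14025378e+00 -1.96223663e-04  3.97772232e-01] 0.9995254426522715
scene [[452.0, 0.0, 258.7], [0.0, 452.0, 188.6], [0.0, 0.0, 1.0]] [[0.301, 0.539, -0.787, 1716.617], [0.953, -0.153, 0.26, -292.913], [0.019, -0.828, -0.56, 853.6], [0.0, 0.0, 0.0, 1.0]]
top [[485.8, 0.0, 254.1], [0.0, 485.8, 186.0], [0.0, 0.0, 1.0]] [[0.01, -0.988, 0.151, 426.191], [-1.0, -0.01, -0.0, 93.861], [0.002, -0.151, -0.988, 1355.104], [0.0, 0.0, 0.0, 1.0]]
```

View pics/top0b.png

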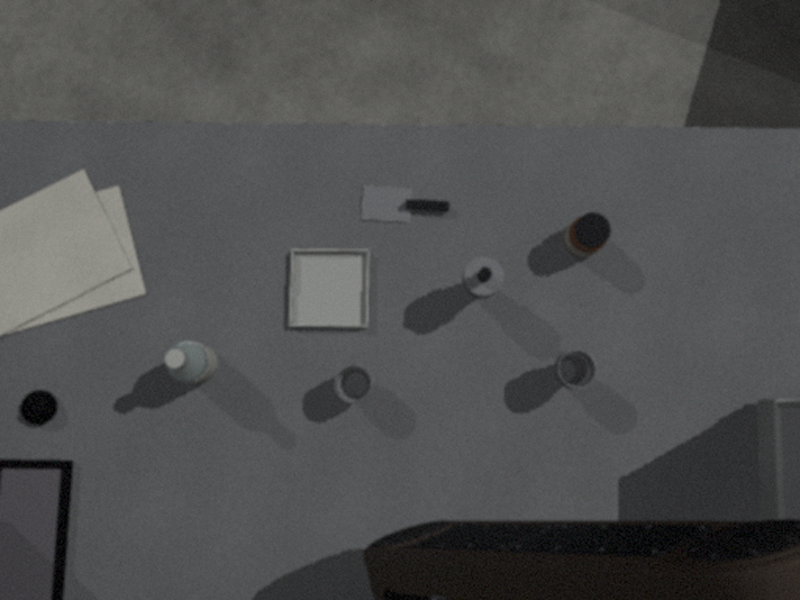

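View pics/scene0.png

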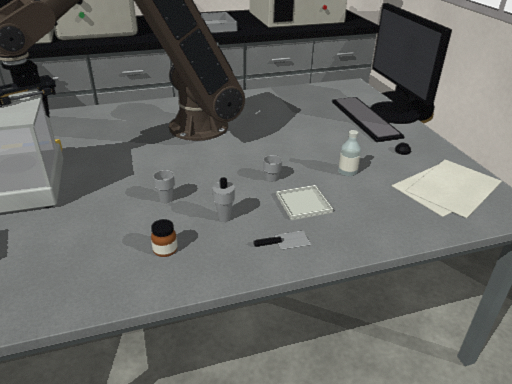

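Top view (800x600 scale): lidded deep cup at (484,277), one cup at (575,369), which looks taller in the scene view and so is the middle one, and the other at (353,384), the shallow one. The tray centre is (329,289), the jar (588,230), the flask (190,360) and the spatula around (405,205). I'll take enlarged crops for accuracy.

```bash
cat > h.py <<'E'
import numpy as np, cv2
from cell import *
def back(n,u,v,z,c=None):
    c=c or camera_info(n);T=c['cam_to_world']
    d=T[:3,:3]@np.linalg.inv(c['K'])@np.array([u,v,1.]);o=T[:3,3]
    return np.round(o+d*(z-o[2])/d[2],1)
def proj(n,p,c=None):
    c=c or camera_info(n);T=np.linalg.inv(c['cam_to_world'])
    q=c['K']@(T[:3,:3]@np.array(p,float)+T[:3,3]);return np.round(q[:2]/q[2],1)
E
python3 - <<'E'
from h import *
a=cv2.imread('pics/top0.png')
c=[cv2.resize(a[y-25:y+25,x-33:x+33],(396,300),interpolation=cv2.INTER_CUBIC) for x,y in((310,177),(368,236),(226,246),(211,185))]
m=np.vstack([np.hstack(c[:2]),np.hstack(c[2:])]);cv2.imwrite('pics/m.png',cv2.convertScaleAbs(m,alpha=1.8))
s=.64
for n,u,v,z in(('knob',484,274,146),('mid',575,369,94),('shal',353,384,76),('tray',329,289,16),('jar',591,230,85),('flaskcap',175,358,160)):print(n,back('top',u*s,v*s,z))
E
```

```text
knob [639.9 -46.7 146. ]
mid [ 491.  -202.2   94. ]
shal [463.1 165.7  76. ]
tray [632.8 215.1  16. ]
jar [ 729.2 -237.8   85. ]
flaskcap [498.4 441.3 160. ]
```

View pics/m.png

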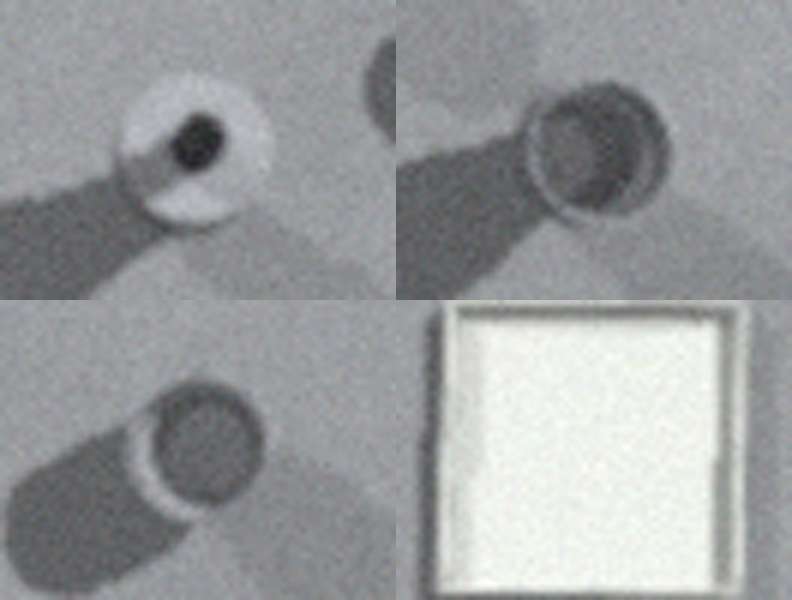

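```bash
python3 - <<'E'
from h import *
for n,u,v,z in(('knob',310.3,175.5,145),('disc',309.8,176.5,117),('mid',369,236,94),('shal',226,246,76),('tray',211,185,16)):print(n,back('top',u,v,z))
# check with scene: predicted pixels of foot / rim for each
for n,x,y,z in(('deep foot',640,-46,0),('deep knob',640,-46,145),('mid foot',490,-202,0),('mid rim',490,-202,94),('sh foot',461,168,0),('sh rim',461,168,76)):print(n,proj('scene',(x,y,z)))
c=camera_info('wrist');print(np.round(c['cam_to_world'],2).tolist(),c['K'].tolist())
E
```

```text
knob [639.7 -48.2 145. ]
disc [642.  -50.1 117. ]
mid [ 491.5 -204.8   94. ]
shal [462.5 165.5  76. ]
tray [632.7 213.9  16. ]
deep foot [224.4 217.6]
deep knob [223.3 177.9]
mid foot [166.5 198.5]
mid rim [163.6 174. ]
sh foot [271.5 177.1]
sh rim [272.2 158.4]
[[0.39, -0.89, -0.23, 306.69], [-0.92, -0.38, -0.09, -548.39], [-0.0, 0.25, -0.97, 383.57], [0.0, 0.0, 0.0, 1.0]] [[265.1891724227558, 0.0, 259.1090538331033], [0.0, 265.1891724227558, 191.66233659030067], [0.0, 0.0, 1.0]]
```

Emit:
move_arm(commands=[[[0,0,5],[0,0,-7.6],1],[[0,0,5],[0,0,-7.6],1],[[3,4,0],[0,0,-7.6],1],[[3,4,0],[0,0,0],1],[[3,4,0],[0,0,0],1],[[3,4,0],[0,0,0],1],[[3,4,0],[0,0,0],1],[[3,4,0],[0,0,0],1],[[3,4,0],[0,0,0],1],[[3,4,0],[0,0,0],1]])

```text
t: 1.1
eef_pos: [482.9, -254.4, 285.4]
tcp_rot: [3.142, 0.0, -0.0]
ft_force: [0.2, -1.5, 1.3]
opening: 0.999
grip_force: 0.0
```

Emit:
move_arm(commands=[[[3,4,0],[0,0,0],1],[[3,4,0],[0,0,0],1],[[3,4,-2],[0,0,0],0.7],[[3,4,-2],[0,0,0],0.7],[[2.7,3.5,-2],[0,0,0],0.7],[[1,1,0],[0,0,0],0.7],[[0,0,0],[0,0,0],0.7]])

```text
t: 1.8
eef_pos: [635.4, -55.6, 227.5]
tcp_rot: [-3.141, 0.001, 0.002]
ft_force: [-0.6, -0.5, 0.3]
opening: 0.709
grip_force: 0.0
```

```bash
python3 - <<'E'
from h import *
s=state();print(s['t'],s['eef_pos'])
c=camera_info('wrist');im=read_camera('wrist');cv2.imwrite('pics/w1.png',cv2.resize(im,(800,600),interpolation=cv2.INTER_CUBIC))
np.savez('w1.npz',K=c['K'],T=c['cam_to_world']);print(np.round(c['cam_to_world'],2).tolist())
E
```

```text
1.8 [635.42125653 -55.62191549 227.50929371]
[[0.0, -0.97, -0.25, 705.66], [-1.0, -0.0, -0.0, -54.63], [-0.0, 0.25, -0.97, 426.09], [0.0, 0.0, 0.0, 1.0]]
```

View pics/w1.png

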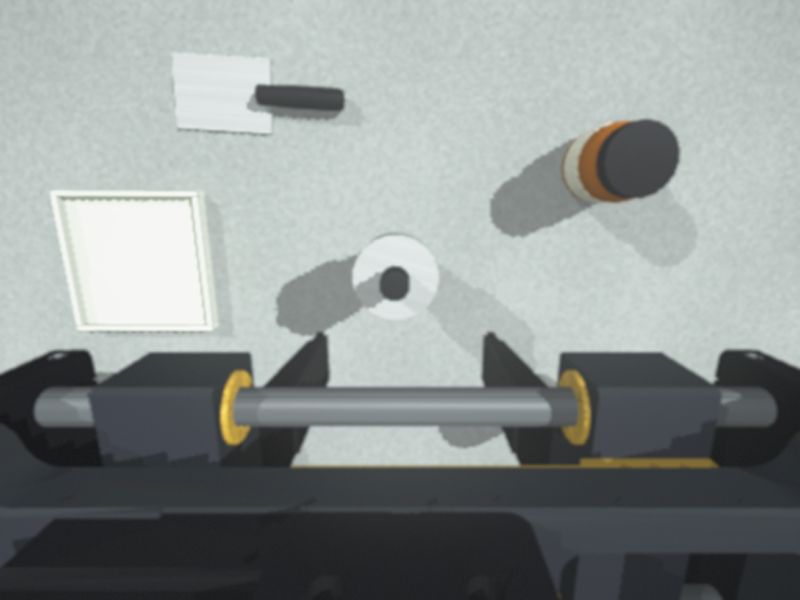

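Wrist view (800x600): knob top at (395,280), lid disc about x 353–439, y 233–320 with centre (396,277), tray centre about (137,262). The gripper straddles the spot just on the robot side.

```bash
python3 - <<'E'
from h import *
f=np.load('w1.npz');c=dict(K=f['K'],cam_to_world=f['T'])
for n,u,v,z in(('knob',395,280,145),('disc',396,277,117),('tray',137,261,14),('disc L',353,277,117),('disc R',439,277,117)):print(n,back('',u*.64,v*.64,z,c))
E
```

```text
knob [647.3 -47.9 145. ]
disc [643.8 -48.  117. ]
tray [639. 214.  14.]
disc L [643.7 -15.3 117. ]
disc R [643.8 -80.6 117. ]
```

Emit:
move_arm(commands=[[[0.7,0.7,0],[0,0,0],0.6],[[0,0,-3],[0,0,0],0.6],[[0,0,-3],[0,0,0],0.6],[[0,0,0],[0,0,0],0.6],[[0,0,0],[0,0,0],0.6]])

```text
t: 2.35
eef_pos: [642.1, -50.8, 169.5]
tcp_rot: [3.141, -0.001, -0.001]
ft_force: [0.5, -1.2, 0.5]
opening: 0.599
grip_force: 0.0
```

Emit:
move_arm(commands=[[[0.1,0.3,-1.5],[0,0,0],0.6],[[0,0,-1.5],[0,0,0],0.6],[[0,0,-1.2],[0,0,0],0.6],[[0,0,-0.6],[0,0,0],0.6],[[0,0,0],[0,0,0],0.0],[[0,0,0],[0,0,0],0.0],[[0,0,0],[0,0,0],0.0],[[0,0,0],[0,0,0],0.0],[[0,0,0],[0,0,0],0.0]])

```text
t: 3.25
eef_pos: [643.0, -46.9, 120.7]
tcp_rot: [3.141, -0.0, -0.0]
ft_force: [0.4, -0.2, -0.8]
opening: 0.238
grip_force: 0.0
```

Emit:
move_arm(commands=[[[0,0,0],[0,0,0],0.0],[[0,0,0],[0,0,0],0.0],[[0,0,0],[0,0,0],0.0],[[0,0,0.4],[0,0,0],0.0],[[0,0,0.6],[0,0,0],0.0],[[0,0,1],[0,0,0],0.0],[[0,0,2],[0,0,0],0.0],[[0,0,2],[0,0,0],0.0],[[0,0,0],[0,0,0],0.0]])

```text
t: 4.15
eef_pos: [644.1, -47.1, 183.8]
tcp_rot: [3.141, -0.005, -0.0]
ft_force: [-0.2, 0.2, -0.1]
opening: 0.004
grip_force: 0.0
```

The fingers are fully shut, so the knob slipped or was missed. I'll look.

```bash
python3 - <<'E'
from h import *
s=state();print(s['t'],s['eef_pos'])
c=camera_info('wrist');a=read_camera('wrist');b=read_camera('scene');t=read_camera('top');cv2.imwrite('pics/t2.png',t)
np.savez('w2.npz',K=c['K'],T=c['cam_to_world'])
A=cv2.resize(a[90:290,130:380],(500,400),interpolation=cv2.INTER_CUBIC)
B=cv2.resize(b[130:230,185:260],(300,400),interpolation=cv2.INTER_CUBIC)
cv2.imwrite('pics/m2.png',np.hstack([A,B]))
E
```

```text
4.15 [644.11004811 -47.11297954 183.80227361]
```

View pics/m2.png

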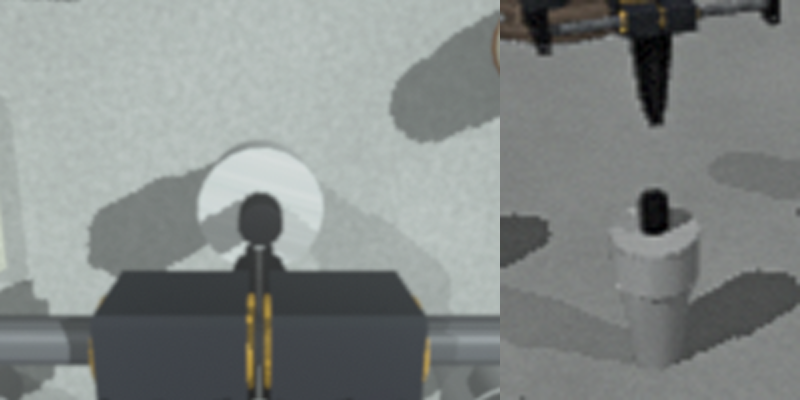

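Lid is still on the cup and undisturbed; disc centre about crop (260,208), knob at x 239–282, y 190–245.

```bash
python3 - <<'E'
from h import *
f=np.load('w2.npz');c=dict(K=f['K'],cam_to_world=f['T'])
for n,u,v,z in(('disc L',197,208,117),('disc R',323,208,117),('disc top',260,145,117),('disc bot',260,272,117),('knob base far edge',260,192,117),('knob top near',260,245,145)):print(n,back('',u/2+130,v/2+90,z,c))
print('tcp',proj('',(644,-47,184),c)*2-[260,180])
print([ (z,proj('',(640,-48,z),c)*2-[260,180]) for z in (117,145)])
# subpixel lid in top before/after
E
```

```text
disc L [644.1 -14.6 117. ]
disc R [644.  -79.8 117. ]
disc top [676.8 -47.2 117. ]
disc bot [608.7 -47.2 117. ]
knob base far edge [652.5 -47.2 117. ]
knob top near [633.3 -47.1 145. ]
tcp [260.2 250.6]
[(117, array([261.6, 215.6])), (145, array([262. , 231.4]))]
```

Emit:
move_arm(commands=[[[0,0,0],[0,0,0],0.4],[[0,0,0],[0,0,0],0.4],[[0,0,0],[0,0,0],0.4],[[0,0,0],[0,0,0],0.4],[[0,0,-2],[0,0,0],0.4],[[0,0,-2],[0,0,0],0.4],[[0,0,-1.4],[0,0,0],0.4],[[0,0,-0.6],[0,0,0],0.4],[[0,0,0],[0,0,0],0.4],[[0,0,0],[0,0,0],0.4]])

```text
t: 5.3
eef_pos: [643.2, -47.0, 120.9]
tcp_rot: [3.141, -0.001, -0.0]
ft_force: [0.6, -0.0, 0.1]
opening: 0.402
grip_force: 0.0
```

Emit:
move_arm(commands=[[[0,0,0],[0,0,0],0],[[0,0,0],[0,0,0],0],[[0,0,0],[0,0,0],0],[[0,0,0],[0,0,0],0],[[0,0,0],[0,0,0],0],[[0,0,0],[0,0,0],0]])

```text
t: 5.9
eef_pos: [642.8, -46.9, 120.3]
tcp_rot: [3.141, 0.0, -0.0]
ft_force: [1.0, -0.4, 0.2]
opening: 0.01
grip_force: 0.0
```

Closed on nothing, with no contact. I'll look at the present pose.

```bash
python3 - <<'E'
from h import *
c=camera_info('wrist');a=read_camera('wrist');b=read_camera('scene')
A=cv2.resize(a[130:280,170:350],(480,400),interpolation=cv2.INTER_CUBIC)
B=cv2.resize(b[150:230,192:256],(320,400),interpolation=cv2.INTER_CUBIC)
cv2.imwrite('pics/m3.png',np.hstack([A,B]))
k=480/180
print(proj('scene',(643,-47,145))*5-[960,750],proj('scene',(643,-47,120))*5-[960,750])
for z in(112,117,120,145):print(z,(proj('',(643,-47,z),c)-[170,130])*k)
E
```

```text
[156. 142.] [157.  178.5]
112 [240.8 217.6]
117 [240.8        222.93333333]
120 [240.8        226.13333333]
145 [241.33333333 257.6       ]
```

View pics/m3.png

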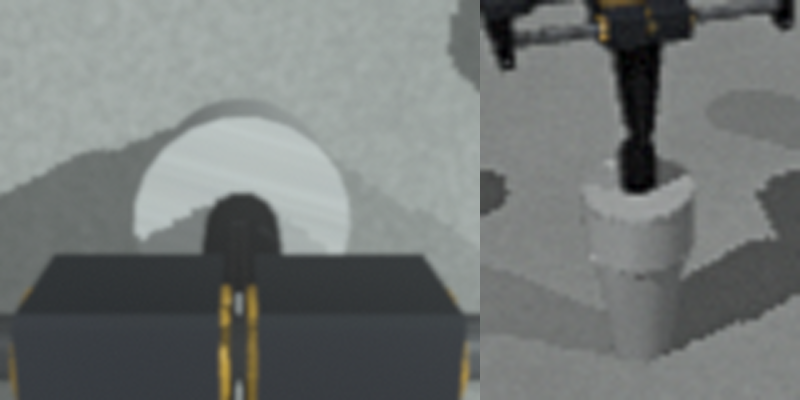

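In the scene view the shut fingertips end about at the knob's top, though the TCP is reported 25 mm lower. The fingers probably end higher than reported, so I'll open them and feel downward slowly for the disc.

Emit:
move_arm(commands=[[[0,0,0],[0,0,0],0.45],[[0,0,0],[0,0,0],0.45],[[0,0,0],[0,0,0],0.45],[[0,0,0],[0,0,0],0.45],[[0,0,0],[0,0,0],0.45],[[0,0,0],[0,0,0],0.45],[[0,0,-0.2],[0,0,0],0.45],[[0,0,-0.2],[0,0,0],0.45],[[0,0,0],[0,0,0],0.45]])

```text
t: 6.9
eef_pos: [642.7, -46.9, 115.9]
tcp_rot: [3.142, 0.001, -0.0]
ft_force: [0.3, 0.3, 0.2]
opening: 0.45
grip_force: 0.0
```

Emit:
move_arm(commands=[[[0,0,-0.2],[0,0,0],0.45],[[0,0,-0.2],[0,0,0],0.45],[[0,0,-0.1],[0,0,0],0.45],[[0,0,0],[0,0,0],0.45]])

```text
t: 7.3
eef_pos: [642.8, -46.9, 111.1]
tcp_rot: [3.142, 0.0, -0.0]
ft_force: [-0.3, -0.4, -0.1]
opening: 0.45
grip_force: 0.0
```

Emit:
move_arm(commands=[[[0,0,-0.2],[0,0,0],0.45],[[0,0,-0.2],[0,0,0],0.45],[[0,0,-0.2],[0,0,0],0.45],[[0,0,0],[0,0,0],0.45]])

```text
t: 7.7
eef_pos: [642.7, -46.9, 105.0]
tcp_rot: [-3.142, 0.001, -0.0]
ft_force: [-0.7, -0.2, 0.5]
opening: 0.45
grip_force: 0.0
```

Emit:
move_arm(commands=[[[0,0,-0.2],[0,0,0],0.45],[[0,0,-0.2],[0,0,0],0.45],[[0,0,0],[0,0,0],0.45]])

```text
t: 8.0
eef_pos: [642.7, -46.9, 101.0]
tcp_rot: [3.142, 0.0, -0.0]
ft_force: [-0.1, 0.2, -0.5]
opening: 0.448
grip_force: 0.0
```

```bash
python3 - <<'E'
from h import *
s=state();print(s['t'],s['eef_pos'],s['ft_force'])
a=read_camera('wrist');b=read_camera('scene')
A=cv2.resize(a[130:280,170:350],(480,400),interpolation=cv2.INTER_CUBIC)
B=cv2.resize(b[150:230,192:256],(320,400),interpolation=cv2.INTER_CUBIC)
cv2.imwrite('pics/m4.png',np.hstack([A,B]))
E
```

```text
8.0 [642.70451518 -46.89950449 100.98185473] [-0.10676243  0.16217356 -0.46848208]
```

View pics/m4.png

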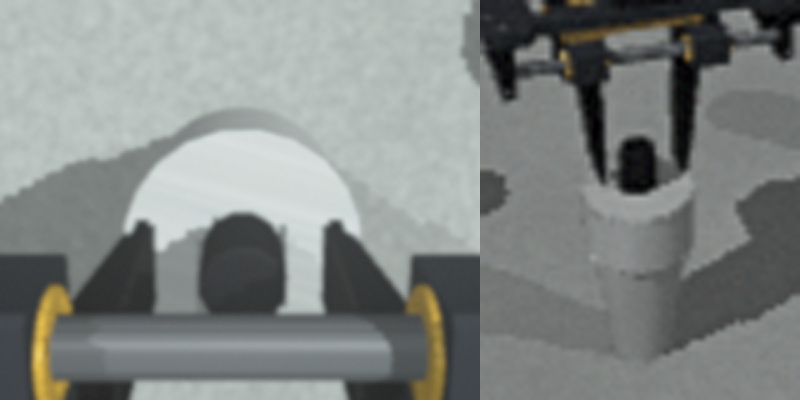

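Fingers straddle the knob, tips just above the disc. So the real tips are about 19 mm above the reported z. I'll close now.

Emit:
move_arm(commands=[[[0,0,0],[0,0,0],0],[[0,0,0],[0,0,0],0],[[0,0,0],[0,0,0],0],[[0,0,0],[0,0,0],0],[[0,0,0],[0,0,0],0],[[0,0,0],[0,0,0],0]])

```text
t: 8.7
eef_pos: [642.9, -46.9, 101.4]
tcp_rot: [3.141, -0.0, -0.0]
ft_force: [-0.2, -0.8, 0.7]
opening: 0.226
grip_force: 30.0
```

Emit:
move_arm(commands=[[[0,0,0.5],[0,0,0],0],[[0,0,1],[0,0,0],0],[[0,0,2],[0,0,0],0],[[0,2,1.5],[0,0,0],0],[[-0.2,4,0],[0,0,0],0],[[-0.2,4,0],[0,0,0],0],[[-0.2,4,0],[0,0,0],0],[[-0.2,4,0],[0,0,0],0],[[0,4,0],[0,0,0],0],[[0,3,0],[0,0,0],0]])

```text
t: 9.7
eef_pos: [634.6, 205.5, 152.3]
tcp_rot: [-3.141, -0.001, 0.001]
ft_force: [-0.5, -1.0, -0.6]
opening: 0.223
grip_force: 30.0
```

Emit:
move_arm(commands=[[[0,1,-1],[0,0,0],0],[[0,0,-3],[0,0,0],0],[[0,0,-3],[0,0,0],0],[[0,0,-3],[0,0,0],0],[[0,0,-2],[0,0,0],0],[[0,0,-1],[0,0,0],0],[[0,0,0],[0,0,0],0]])

```text
t: 10.4
eef_pos: [634.4, 212.4, 20.3]
tcp_rot: [3.141, 0.002, -0.001]
ft_force: [1.1, 0.0, -0.9]
opening: 0.224
grip_force: 30.0
```

Emit:
move_arm(commands=[[[0,0,-0.7],[0,0,0],0],[[0,0,-0.5],[0,0,0],0],[[0,0,-0.2],[0,0,0],0],[[0,0,-0.2],[0,0,0],0],[[0,0,0],[0,0,0],0]])

```text
t: 10.9
eef_pos: [634.9, 213.1, 5.4]
tcp_rot: [3.142, -0.0, -0.0]
ft_force: [0.4, -0.7, -1.0]
opening: 0.221
grip_force: 30.0
```

Emit:
move_arm(commands=[[[0,0,-0.1],[0,0,0],0],[[0,0,-0.1],[0,0,0],0],[[0,0,0],[0,0,0],0]])

```text
t: 11.2
eef_pos: [634.8, 213.1, 3.2]
tcp_rot: [3.141, 0.0, -0.0]
ft_force: [-0.2, 0.3, -0.0]
opening: 0.225
grip_force: 30.0
```

Emit:
move_arm(commands=[[[0,0,-0.1],[0,0,0],0],[[0,0,-0.1],[0,0,0],0],[[0,0,0],[0,0,0],0]])

```text
t: 11.5
eef_pos: [634.9, 213.0, 1.4]
tcp_rot: [3.141, -0.0, -0.0]
ft_force: [-0.3, -0.9, -0.0]
opening: 0.222
grip_force: 30.0
```

Emit:
move_arm(commands=[[[0,0,-0.1],[0,0,0],0],[[0,0,-0.1],[0,0,0],0],[[0,0,0],[0,0,0],0]])

```text
t: 11.8
eef_pos: [635.0, 213.0, 1.2]
tcp_rot: [3.142, -0.001, -0.0]
ft_force: [-6.1, -2.8, 17.7]
opening: 0.223
grip_force: 30.0
```

Emit:
move_arm(commands=[[[0,0,0.1],[0,0,0],0.5],[[0,0,0],[0,0,0],0.5],[[0,0,0],[0,0,0],0.5],[[0,0,0.5],[0,0,0],0.5],[[0,0,2],[0,0,0],1],[[0,0,4],[0,0,0],1],[[0,0,4],[0,0,0],1],[[0,0,4],[0,0,0],1],[[-1.3,-3.7,0],[0,0,0],1],[[-1.3,-3.7,0],[0,0,0],1]])

```text
t: 12.8
eef_pos: [608.8, 139.0, 146.7]
tcp_rot: [-3.141, -0.002, 0.002]
ft_force: [-0.2, -0.8, -0.4]
opening: 0.949
grip_force: 0.0
```

Emit:
move_arm(commands=[[[-1.3,-3.7,0],[0,0,0],1],[[-1.3,-3.7,0],[0,0,0],1],[[-1.3,-3.7,0],[0,0,0],1],[[-1.3,-3.7,0],[0,0,0],1],[[-1.3,-3.7,0],[0,0,0],1],[[-1.3,-3.7,0],[0,0,0],1],[[-1.3,-3.7,0],[0,0,0],1],[[-1.3,-3.7,0],[0,0,0],1],[[-1.3,-3.7,0],[0,0,0],1],[[0,0,0],[0,0,0],1]])

```text
t: 13.8
eef_pos: [490.8, -197.4, 145.6]
tcp_rot: [3.141, -0.0, -0.004]
ft_force: [0.0, -0.1, 0.2]
opening: 0.999
grip_force: 0.0
```

```bash
python3 - <<'E'
from h import *
s=state();print(s['t'],s['eef_pos'],s['opening'])
c=camera_info('wrist');np.savez('w5.npz',K=c['K'],T=c['cam_to_world'])
a=read_camera('wrist');t=read_camera('top')
A=cv2.resize(a[90:290,130:380],(500,400),interpolation=cv2.INTER_CUBIC)
B=cv2.resize(t[160:210,185:222],(296,400),interpolation=cv2.INTER_CUBIC)
C=cv2.resize(t[150:200,273:347],(592,400)[:2],interpolation=cv2.INTER_CUBIC)
m=np.zeros((600,800,3),np.uint8);m[:400,:500]=A;m[:400,500:796]=B
m[400:600,:296]=cv2.resize(C,(296,200));cv2.imwrite('pics/m5.png',cv2.convertScaleAbs(m,alpha=1.2))
for z in(94,):print((proj('',(492,-203,z),c)-[130,90])*2)
E
```

```text
13.8 [ 490.78951662 -197.39350933  145.55747322] 0.9993362074646964
[271.4 212.8]
```

View pics/m5.png

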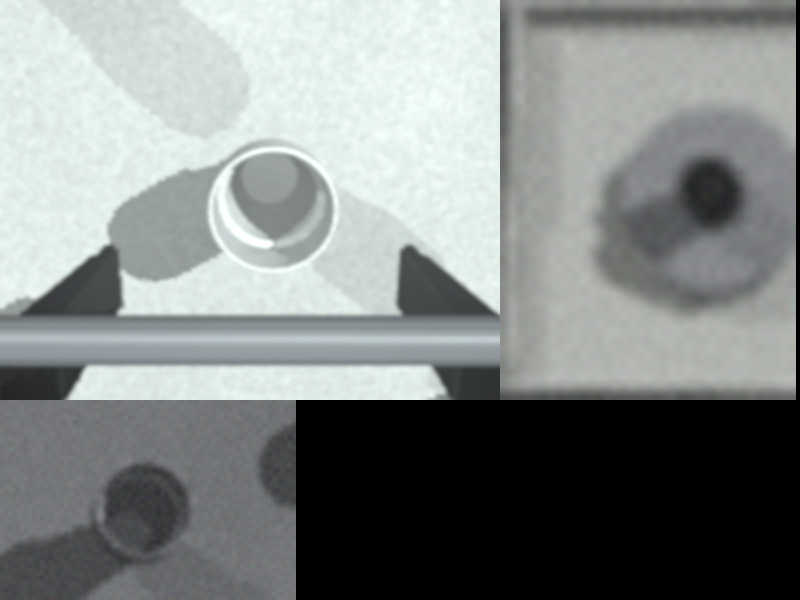

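Lid lies flat near the tray centre; the deep cup is uncovered and in place. Middle cup rim in the wrist view is centred at crop (273.5,208.5), giving (494,-204), diameter 64.6 mm as it should be.

Emit:
move_arm(commands=[[[0.3,-0.7,0],[0,0,0],1],[[0,0,-2.5],[0,0,0],1],[[0,0,-2.5],[0,0,0],1],[[0,0,-2.5],[0,0,0],1],[[0,0,-1.5],[0,0,0],1],[[0,0,-0.9],[0,0,0],1],[[0,0,0],[0,0,0],0.6],[[0,0,0],[0,0,0],0.6],[[0,0,0],[0,0,0],0.6],[[0,0,0],[0,0,0],0.6]])

```text
t: 14.9
eef_pos: [495.3, -201.1, 47.1]
tcp_rot: [3.141, -0.001, 0.0]
ft_force: [0.3, -0.3, 1.0]
opening: 0.716
grip_force: 0.3
```

Emit:
move_arm(commands=[[[0,0,0],[0,0,0],0.6],[[0,0,0],[0,0,0],0.6],[[0,0,0],[0,0,0],0.6]])

```text
t: 15.2
eef_pos: [495.2, -201.2, 46.9]
tcp_rot: [3.141, -0.001, -0.0]
ft_force: [0.2, -0.9, 6.7]
opening: 0.674
grip_force: 30.0
```

Emit:
move_arm(commands=[[[0,0,0.5],[0,0,0],0.6],[[0,0,1.3],[0,0,0],0.6],[[0,0,3],[0,0,0],0.6],[[0,0,3],[0,0,0],0.6],[[0,0,3],[0,0,0],0.6],[[1,1.5,2],[0,0,0],0.6],[[2,3,0],[0,0,0],0.6],[[2,3,0],[0,0,0],0.6],[[2,3,0],[0,0,0],0.6],[[2,3,0],[0,0,0],0.6]])

```text
t: 16.2
eef_pos: [585.3, -64.6, 175.3]
tcp_rot: [3.141, -0.0, -0.0]
ft_force: [0.8, -0.7, -0.9]
opening: 0.682
grip_force: 29.9
```

Emit:
move_arm(commands=[[[1,1.5,0],[0,0,0],0.6],[[0,0.4,0],[0,0,0],0.6],[[0,0,0],[0,0,0],0.6],[[0,0,0],[0,0,0],0.6]])

```text
t: 16.6
eef_pos: [594.2, -47.9, 174.5]
tcp_rot: [3.141, 0.0, -0.001]
ft_force: [-0.1, -1.2, -0.3]
opening: 0.678
grip_force: 29.9
```

```bash
python3 - <<'E'
from h import *
s=state();print(s['t'],s['eef_pos'],s['opening'])
c=camera_info('wrist');np.savez('w6.npz',K=c['K'],T=c['cam_to_world'])
a=read_camera('wrist')
A=cv2.resize(a[60:300,106:406],(750,600),interpolation=cv2.INTER_CUBIC)
cv2.imwrite('pics/m6.png',A)
for p in((643,-47,112),(594,-48,220)):print((proj('',p,c)-[106,60])*2.5)
E
```

```text
16.6 [594.17171002 -47.90372167 174.50396827] 0.6776115188272016
[382.75 215.5 ]
[387.   449.25]
```

View pics/m6.png

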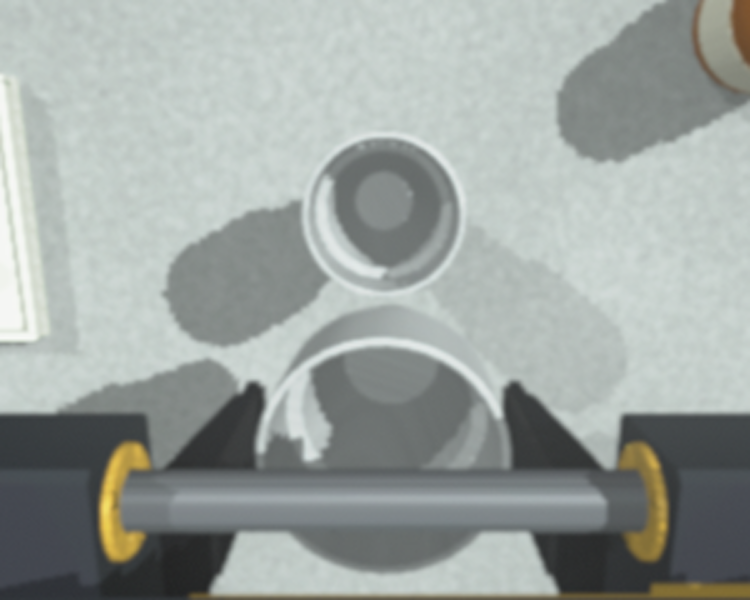

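Deep rim is centred at (384,214), giving (643.6,-47.5). The held cup's rim centre is about (383,454), giving (593.3,-47). The shift needed is about +50 mm in x and 0 in y.

Emit:
move_arm(commands=[[[2,0,0],[0,0,0],0.6],[[2,0,0],[0,0,0],0.6],[[1,0,0],[0,0,0],0.6],[[0,0,0],[0,0,0],0.6],[[0,0,-1],[0,0,0],0.6],[[0,0,-1.5],[0,0,0],0.6],[[0,0,-1.5],[0,0,0],0.6],[[0,0,0],[0,0,0],0.6]])

```text
t: 17.45
eef_pos: [642.9, -46.9, 132.0]
tcp_rot: [-3.141, 0.004, -0.0]
ft_force: [-0.5, -0.5, -2.1]
opening: 0.678
grip_force: 29.9
```

Emit:
move_arm(commands=[[[0,0,-0.8],[0,0,0],0.6],[[0,0,-0.8],[0,0,0],0.6],[[0,0,-0.5],[0,0,0],0.6],[[0,0,-0.3],[0,0,0],0.6],[[0,0,0],[0,0,0],0.6]])

```text
t: 17.95
eef_pos: [644.7, -46.9, 110.0]
tcp_rot: [3.142, 0.001, -0.0]
ft_force: [-0.1, 0.5, -1.3]
opening: 0.674
grip_force: 29.9
```

Emit:
move_arm(commands=[[[0,0,-0.2],[0,0,0],0.6],[[0,0,-0.2],[0,0,0],0.6],[[0,0,-0.2],[0,0,0],0.6],[[0,0,0],[0,0,0],0.6]])

```text
t: 18.35
eef_pos: [644.8, -46.9, 104.1]
tcp_rot: [3.142, 0.0, -0.0]
ft_force: [-0.0, 0.1, -1.9]
opening: 0.677
grip_force: 29.9
```

Emit:
move_arm(commands=[[[0,0,-0.1],[0,0,0],0.6],[[0,0,0],[0,0,0],0.6]])

```text
t: 18.55
eef_pos: [644.8, -46.9, 103.2]
tcp_rot: [3.142, 0.0, -0.0]
ft_force: [1.5, 0.0, -2.0]
opening: 0.672
grip_force: 29.9
```

Emit:
move_arm(commands=[[[0,0,-0.1],[0,0,0],0.6],[[0,0,0],[0,0,0],0.6]])

```text
t: 18.75
eef_pos: [644.8, -46.9, 102.2]
tcp_rot: [3.142, 0.0, -0.0]
ft_force: [-0.1, 0.0, -1.6]
opening: 0.681
grip_force: 29.9
```

Emit:
move_arm(commands=[[[0,0,-0.1],[0,0,0],0.6],[[0,0,0],[0,0,0],0.6]])

```text
t: 18.95
eef_pos: [645.0, -46.9, 101.5]
tcp_rot: [3.142, -0.0, -0.0]
ft_force: [0.2, -0.6, -0.3]
opening: 0.677
grip_force: 29.9
```

Emit:
move_arm(commands=[[[0,0,0],[0,0,0],1],[[0,0,0],[0,0,0],1],[[0,0,0],[0,0,0],1],[[0,0,0],[0,0,0],1],[[0,0,0.5],[0,0,0],1],[[0,0,2],[0,0,0],1],[[0,0,3],[0,0,0],1],[[0,0,1],[0,0,0],1],[[0,0,0],[0,0,0],1]])

```text
t: 19.85
eef_pos: [645.5, -47.0, 167.9]
tcp_rot: [3.141, -0.003, -0.0]
ft_force: [0.7, 0.1, 0.2]
opening: 0.999
grip_force: 0.0
```

Emit:
move_arm(commands=[[[-2.5,3,0],[0,0,0],1],[[-2.6,3,0],[0,0,0],1],[[-2.6,3,0],[0,0,0],1],[[-2.6,3,0],[0,0,0],1],[[-2.6,3,0],[0,0,0],1],[[-2.6,3,0],[0,0,0],1],[[-2.5,3,-1],[0,0,0],1],[[0,0,-1],[0,0,0],1],[[0,0,0],[0,0,0],1]])

```text
t: 20.75
eef_pos: [463.8, 163.3, 144.7]
tcp_rot: [3.141, 0.003, 0.002]
ft_force: [0.5, -0.7, 0.7]
opening: 1.002
grip_force: 0.0
```

```bash
python3 - <<'E'
from h import *
s=state();print(s['t'],s['eef_pos'],s['opening'])
c=camera_info('wrist')
a=read_camera('wrist');b=read_camera('scene')
A=cv2.resize(a[90:290,130:380],(500,400),interpolation=cv2.INTER_CUBIC)
B=cv2.resize(b[140:240,186:261],(300,400),interpolation=cv2.INTER_CUBIC)
cv2.imwrite('pics/m7.png',np.hstack([A,B]))
print((proj('',(464,166,76),c)-[130,90])*2)
print([(proj('scene',(644,-47,z))-[186,140])*4 for z in(0,112,148)])
E
```

```text
20.75 [463.75555981 163.30527685 144.71867629] 1.001968873639278
[254.6 205.6]
[array([153.6, 313.6]), array([150. , 192.4]), array([148.8, 151.2])]
```

View pics/m7.png

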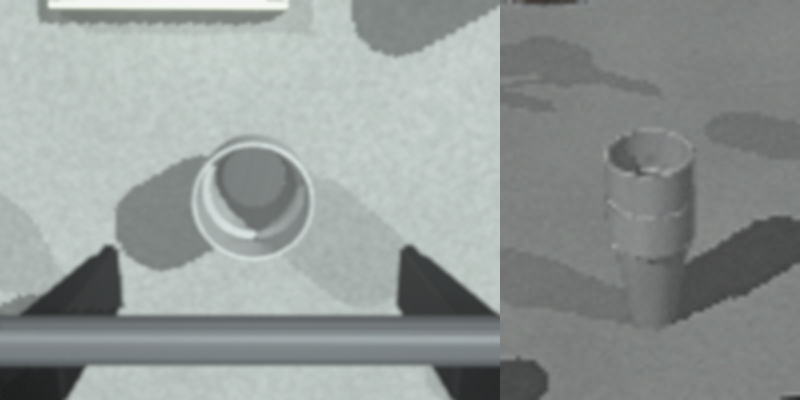

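Middle cup is seated level in the deep one. Shallow rim is centred at crop (253,200), giving (467,167), with the right diameter.

Emit:
move_arm(commands=[[[0.3,0.4,0],[0,0,0],1],[[0,0,-3],[0,0,0],1],[[0,0,-3],[0,0,0],1],[[0,0,-3],[0,0,0],1],[[0,0,-1.6],[0,0,0],1],[[0,0,-0.9],[0,0,0],1],[[0,0,0],[0,0,0],0.6],[[0,0,0],[0,0,0],0.6],[[0,0,0],[0,0,0],0.6],[[0,0,0],[0,0,0],0.6]])

```text
t: 21.85
eef_pos: [468.3, 167.1, 32.1]
tcp_rot: [-3.141, -0.002, -0.0]
ft_force: [0.5, -0.3, -0.1]
opening: 0.719
grip_force: 0.0
```

Emit:
move_arm(commands=[[[0,0,0],[0,0,0],0.6],[[0,0,0],[0,0,0],0.6],[[0,0,0],[0,0,0],0.6]])

```text
t: 22.15
eef_pos: [468.2, 167.1, 31.9]
tcp_rot: [-3.141, -0.001, -0.0]
ft_force: [-0.3, -0.7, 6.4]
opening: 0.656
grip_force: 30.0
```

Emit:
move_arm(commands=[[[0,0,0.5],[0,0,0],0.6],[[0,0,1.3],[0,0,0],0.6],[[0,0,3],[0,0,0],0.6],[[0,0,3],[0,0,0],0.6],[[0,0,3],[0,0,0],0.6],[[0,0,3],[0,0,0],0.6],[[0,0,3],[0,0,0],0.6],[[1.6,-3,0],[0,0,0],0.6],[[1.6,-3,0],[0,0,0],0.6],[[1.6,-3,0],[0,0,0],0.6]])

```text
t: 23.15
eef_pos: [516.0, 76.2, 199.8]
tcp_rot: [3.142, -0.0, 0.001]
ft_force: [1.0, 0.1, -0.8]
opening: 0.655
grip_force: 30.0
```

Emit:
move_arm(commands=[[[1.6,-3,0],[0,0,0],0.6],[[1.6,-3,0],[0,0,0],0.6],[[1.6,-3,0],[0,0,0],0.6],[[1.6,-2,0],[0,0,0],0.6],[[1,-1.2,0],[0,0,0],0.6],[[0.5,-0.2,0],[0,0,0],0.6],[[0,0,0],[0,0,0],0.6],[[0,0,0],[0,0,0],0.6]])

```text
t: 23.95
eef_pos: [594.3, -45.9, 199.3]
tcp_rot: [-3.141, 0.001, 0.001]
ft_force: [0.1, -0.6, -1.2]
opening: 0.653
grip_force: 30.0
```

```bash
python3 - <<'E'
from h import *
s=state();print(s['t'],s['eef_pos'],s['opening'])
c=camera_info('wrist');a=read_camera('wrist');cv2.imwrite('pics/w8.png',a)
zr=s['eef_pos'][2]-31.9+76
for z,x,y in((148,644,-47.2),(zr,s['eef_pos'][0]-1,s['eef_pos'][1])):
    p=proj('',(x,y,z),c);r=(proj('',(x,y+31,z),c)-p)[0];print('pred',z,p,r)
g=cv2.cvtColor(a,cv2.COLOR_BGR2GRAY)
G=cv2.resize(g,None,fx=2,fy=2,interpolation=cv2.INTER_CUBIC)
h=cv2.HoughCircles(G,cv2.HOUGH_GRADIENT_ALT,1.5,10,param1=150,param2=.7,minRadius=60,maxRadius=150)
print(None if h is None else h[0]/2)
E
```

```text
23.95 [594.32512047 -45.89148878 199.31398106] 0.6531804435872687
pred 148 [261.5 146.3] -33.19999999999999
pred 243.41398106015308 [260.5 240. ] -49.099999999999994
[[261.75     147.        33.16313 ]
 [260.25     242.25      47.012585]
 [270.       262.5       67.8042  ]
 [259.5      225.        41.846653]
 [259.5      225.        32.66531 ]
 [435.        54.        32.479816]]
```

The nested rim was detected at (261.75,147), matching the prediction. The held cup's rim is about 1.4 mm to the robot side of its prediction. Shift is +51 mm in x and −1.5 mm in y.

Emit:
move_arm(commands=[[[2,-0.1,0],[0,0,0],0.6],[[2,-0.05,0],[0,0,0],0.6],[[1.1,0,0],[0,0,0],0.6],[[0,0,0],[0,0,0],0.6],[[0,0,-0.6],[0,0,0],0.6],[[0,0,-0.6],[0,0,0],0.6],[[0,0,0],[0,0,0],0.6]])

```text
t: 24.7
eef_pos: [644.8, -48.3, 186.3]
tcp_rot: [-3.141, 0.002, -0.0]
ft_force: [1.2, -0.3, -1.9]
opening: 0.653
grip_force: 30.0
```

Emit:
move_arm(commands=[[[0,0,-0.6],[0,0,0],0.6],[[0,0,-0.8],[0,0,0],0.6],[[0,0,-0.8],[0,0,0],0.6],[[0,0,-0.6],[0,0,0],0.6],[[0,0,0],[0,0,0],0.6]])

```text
t: 25.2
eef_pos: [645.4, -48.4, 158.1]
tcp_rot: [-3.141, 0.002, -0.0]
ft_force: [0.1, -1.6, -2.2]
opening: 0.656
grip_force: 30.0
```

Emit:
move_arm(commands=[[[0,0.12,0],[0,0,0],0.6],[[0,0,-0.5],[0,0,0],0.6],[[0,0,-0.4],[0,0,0],0.6],[[0,0,-0.2],[0,0,0],0.6],[[0,0,0],[0,0,0],0.6]])

```text
t: 25.7
eef_pos: [645.7, -47.2, 147.9]
tcp_rot: [3.142, 0.001, -0.0]
ft_force: [-0.6, -0.5, -2.2]
opening: 0.655
grip_force: 30.0
```

Emit:
move_arm(commands=[[[0,0,-0.2],[0,0,0],0.6],[[0,0,-0.2],[0,0,0],0.6],[[0,0,0],[0,0,0],0.6]])

```text
t: 26.0
eef_pos: [645.7, -47.2, 144.1]
tcp_rot: [3.142, 0.0, -0.0]
ft_force: [0.1, -0.3, -1.5]
opening: 0.653
grip_force: 30.0
```

Emit:
move_arm(commands=[[[0,0,-0.1],[0,0,0],0.6],[[0,0,-0.1],[0,0,0],0.6],[[0,0,0],[0,0,0],0.6]])

```text
t: 26.3
eef_pos: [645.8, -47.2, 142.2]
tcp_rot: [3.142, 0.0, -0.0]
ft_force: [0.1, -0.2, -0.4]
opening: 0.652
grip_force: 30.0
```

Emit:
move_arm(commands=[[[0,0,-0.1],[0,0,0],0.6],[[0,0,0],[0,0,0],0.6]])

```text
t: 26.5
eef_pos: [645.8, -47.2, 141.2]
tcp_rot: [3.142, 0.0, -0.0]
ft_force: [0.1, -0.4, -0.8]
opening: 0.651
grip_force: 30.0
```

Emit:
move_arm(commands=[[[0,0,-0.1],[0,0,0],0.6],[[0,0,0],[0,0,0],0.6]])

```text
t: 26.7
eef_pos: [645.8, -47.2, 140.2]
tcp_rot: [3.141, 0.0, -0.0]
ft_force: [-0.1, -0.7, -2.2]
opening: 0.656
grip_force: 30.0
```

Emit:
move_arm(commands=[[[0,0,-0.05],[0,0,0],0.6],[[0,0,0],[0,0,0],0.6]])

```text
t: 26.9
eef_pos: [646.0, -47.2, 140.0]
tcp_rot: [3.142, -0.0, -0.0]
ft_force: [0.9, -1.0, 0.8]
opening: 0.65
grip_force: 30.0
```

Contact at 140.0 mm, as expected (139.9). Release and retreat.

Emit:
move_arm(commands=[[[0,0,0],[0,0,0],1],[[0,0,0],[0,0,0],1],[[0,0,0],[0,0,0],1],[[0,0,0],[0,0,0],1],[[0,0,0.5],[0,0,0],1],[[0,0,2],[0,0,0],1],[[0,0,3],[0,0,0],1],[[0,0,3],[0,0,0],1],[[-2,0,0],[0,0,0],1],[[-3,0,0],[0,0,0],1]])

```text
t: 27.9
eef_pos: [596.2, -47.3, 225.7]
tcp_rot: [3.141, -0.002, 0.0]
ft_force: [-0.0, -0.4, 0.5]
opening: 1.001
grip_force: 0.0
```

Emit:
move_arm(commands=[[[-2,0,0],[0,0,0],1],[[0,0,0],[0,0,0],1],[[0,0,0],[0,0,0],1]])

```text
t: 28.2
eef_pos: [576.3, -47.3, 225.5]
tcp_rot: [3.141, -0.001, -0.0]
ft_force: [0.1, -0.8, 0.0]
opening: 0.998
grip_force: 0.0
```

```bash
python3 - <<'E'
from h import *
s=state();print(s['t'],s['eef_pos'],s['opening'])
c=camera_info('wrist');a=read_camera('wrist');cv2.imwrite('pics/w9.png',a)
for z in(148,184,186,188):
    p=proj('',(643.5,-47.2,z),c);r=(proj('',(643.5,-78.2,z),c)-p)[0];print('pred',z,p,r)
G=cv2.resize(cv2.cvtColor(a,cv2.COLOR_BGR2GRAY),None,fx=2,fy=2,interpolation=cv2.INTER_CUBIC)
h=cv2.HoughCircles(G,cv2.HOUGH_GRADIENT_ALT,1.5,10,param1=150,param2=.7,minRadius=40,maxRadius=150)
print(None if h is None else h[0]/2)
E
```

```text
28.2 [576.33375302 -47.3484439  225.54362924] 0.9979956653454285
pred 148 [259.8 126.8] 30.599999999999966
pred 184 [259.9 127.2] 35.200000000000045
pred 186 [259.9 127.2] 35.5
pred 188 [259.9 127.3] 35.80000000000001
[[261.       126.75      35.430122]
 [ 87.       132.75      22.607853]
 [261.       126.75      24.875841]
 [261.       126.75      30.170675]
 [390.75      66.75      21.884861]
 [405.75      59.25      25.394474]
 [421.5       54.        21.581339]]
```

The top rim sits where a fully seated stack puts it: centre within 1 mm and matching radius. Handing in.

```bash
python3 -c "
from cell import env
print(env.job_done())"
```

```text
the job is handed in; nothing more can be done
None
```

I handed the job in at about 28 s of the allowed 69 s. By my last checks the lid lies flat in the tray and both cups are nested and seated in the deepest cup, but the hand-in returned no verdict.

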